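Zero a coffee grinder and open it one division

ROBOT

A 6-joint arm with a two-finger parallel gripper is mounted at the origin on the work surface. World frame = base frame: x ahead of the robot, y to its left, z up, the work surface at z = 0. Lengths are in m, angles in degrees, forces in N, time in s.
With the tool pointing down it reaches from about 0.375 to 0.9 m from the base axis. Payload 3.1 kg.
Tool frame: the origin (TCP) lies on the centre line of the jaws, within the pads' length; the fingertips stand 8 mm ahead of it and the grasp point (between the pads) lies 11 mm behind it; y points along the fingers, x is the direction in which the jaws open and shut, and the axes are right-handed (so a half turn about y gives the same grasp; the last joint's range is limited). The gripper opens to 87 mm and grips with 3 to 60 N. Pads are 19 mm wide; open, the fingers measure 117 mm over their backs; the gripper's body (75 mm by 190 mm) begins 51 mm behind the grasp point.
Start: joints at [-10.227, 30.224, 82.088, -0, 67.689, -10.227], TCP at [0.625, 0, 0.231] pointing down, gripper open.
Joint ranges: [-176.69, 176.69], [-43.24, 126.21], [12.49, 139.97], [-82, 262], [0, 151.66], [-163.58, 163.58]. Speed limits (degrees/s): [159.86, 159.86, 180, 180, 180, 180].

INTERFACE

Orientations are given as a 3x3 rotation matrix whose columns are the frame's x, y, z axes.
In Python, from rig import read_state, imaging, job, spotter gives the robot as it stands.
- The arm moves only by the tool apply_moves, never from a script. Its argument "steps" is a list of rows, each an object of numbers: "x", "y", "z": the shift along the world's x, y, z in mm; "spin": the turn about the world's z in rad. In form: [{"x": .., "y": .., "z": .., "spin": ..}, ...]. A call has 1 to 12 rows; each row shifts and turns the pose as measured when the row begins; what a row does not reach is not made up. A row lasts 1/10 s, in which the tool goes at most 50 mm and 8.59 degrees, less where a joint would pass 70% of its speed; a pose out of reach is approached as far as the arm can. A call is refused whole if a number of a shift passes 50 or a number of a turn 0.15, either way. A call with a gripper value outside its range is refused whole. "grip" is the finger opening in mm, from 0 to 87, set as the call begins (left out, the last holds). The fingers move at their own pace and stop on an object; the grip force is fixed at half the most. Time passes only in rows, so rows that do not move let the fingers close. It gives the time, the measured TCP pose, the force and the opening at its end, in the units of the state.
- read_state(): the state, without advancing time (a new reading comes with each control period).
- imaging.capture(name): name is "scene" or "side" or "wrist"; returns the picture (480x640x3 uint8, red, green, blue); there is no depth.
- imaging.camera_params(name): a dict with "fov_y" (degrees; the focal length in pixels is half the picture's height over the tangent of half this angle, whatever the lens; pixels are square), "cx", "cy" (the principal point, pixels), "R" (3x3) and "t" (3): a world point X has camera coordinates R X + t. Camera axes: x right, y down, z forward; pixel columns grow to the right and rows downward; lengths in m; the calibration is good to about 2 mm. A picture is of the moment at which its call begins: read the wrist's pose just before it. camera_params takes no time and is no camera call; for the wrist camera it gives the pose at the moment of the call.
- job.hand_in(): hands the job in, once; it reports no verdict.
Trained networks look in the newest picture that a camera, given by its name, has taken for a name from the list of things; names that differ only in an ending like _2 or _b are one class to them, and where a whole thing is asked for, a point or a joint stands for the part that bears it (a point fixed in the world has none). Each returns a list of dicts, best first, with "score" (0 to 1); they miss things now and then, are a little off and sometimes report something else, mostly with a low value. They report only what shows in the picture. A call takes as long as a camera call.
- spotter.cut_out(name, camera): "mask" (480x640 bool, what is visible of it) and "rect" ([left, top, width, height] in pixels, round what is visible of it).
The state is a dict: "time_s": time; "joint_positions": joint angles; "qvel": joint speeds; "tau": joint torques, N m; "position": TCP position; "tcp_rot": TCP orientation; "force": force on the tool from outside, world axes, zero at the start; "moment": the same for the moment, N m; "opening": opening from 0.0 (shut) to 1.0 (fully open).
Only numpy, scipy, OpenCV 4.12 (cv2) and the standard library are available. Lean on these libraries where they do the work, as an engineer would, in place of code of your own. Each camera call takes 0.05 s, during which the arm holds its last target.

TASK

Set the coffee grinder afresh: wind the worm knob clockwise until you feel the burrs just touch, without forcing them together, then wind it back until the dial has opened by one division from that touching point (three turns of the knob), and let go. Leave the breakfast things where they stand.

Things in the scene. Friction and masses are not known exactly. Their poses are not given: they have to be found in the camera images.
- grinder: White and aluminium coffee grinder, fixed, 290 mm high. Origin: on the worktop, below the plane where its burrs meet. Burr axis level, 140 mm up, along its own y: +y runs from the white motor (end at -155 mm) to the white dial (end at 79 mm); +x points to the gearbox side. Its wooden hopper lid (74 mm across, at x 0, y -12 mm) tops out at 240 mm, lower than the knob's top.
- gearbox (a point): Worm gearbox, aluminium block beside the dial, below the knob; this point is at x 64, y 40, z 140 mm of the grinder. Three knob turns make one division. The knob starts 0.5 to 1.4 turns short of touching. Once the burrs touch, worm and dial stop and the knob only winds on as a spring of 0.45 N m per rad (17 N at the peg per rad); over 0.45 N m the burrs are forced.
- knob_axis (a point): Centre of the top face of the worm knob, a black ribbed disc 68 mm across, 12 mm thick, on an upright axis, 260 mm above the worktop. Clockwise seen from above closes the burrs, anticlockwise opens them. Free turning takes about 0.06 N m (2.3 N at the peg). It stays where it is left, apart from springing back out of a twist.
- peg_top (a point): Centre of the top of the finger peg on the knob: light wood, upright, 12 mm across, its top 29 mm above the knob's top face, its axis 26 mm from the knob's axis. It revolves freely on its own axis, so a gripper holding it from above can go round with it without turning. Nothing stands beside it.
- dial_mark (a point): Orange mark on the rim of the dial, a white drum 90 mm across with 12 marks (30 degrees each) on rim and face. Axes turn with the dial: y along the burr axis, z from it to the mark. Opening turns it positive about the grinder's +y, 10 degrees per knob turn. It was clamped on at any angle: it does not show where the burrs touch, only how far they moved since.
- dial_index (a point): Red-tipped fixed index finger on top of the burr chamber, at the edge of the dial's rim, against which the marks are read.
- burr_face (a point): Face of the moving burr, hidden inside, on the burr axis. Its y in the grinder's frame is the gap: 0 where the burrs touch, 0.25 mm more for each division, far less than the readings can resolve.
- thrust_collar (a point): Brass thrust collar on the worm shaft just below the knob, 18 mm across, nominally 240 mm above the worktop. With the turning load it lifts 0.3 mm per 0.45 N m of clockwise torque, too little to read: 0.04 mm in free turning, 0.06 mm when the burrs press lightly, 0.3 mm when they are forced.
- dosing_cup: Small steel cup 58 mm across, 52 mm high, below the grinder's spout. Leave alone. Origin at the centre of its underside.
- mug: Cream mug 82 mm across, 88 mm high. Leave alone. Origin at the centre of its underside.
- plate: White plate with coloured dots and a croissant, 214 mm across, 60 mm high with the croissant. Leave alone. Origin at the centre of its underside.
- bowl: Grey bowl with a spoon, 164 mm across, the spoon's end 80 mm up. Leave alone. Origin at the centre of its underside.

How it is judged:
By the outcome, as a careful person would: the job done as asked, in the order asked, and still so for the second after the job is handed in, with the robot touching nothing.
It also fails if it takes over 61 s, if anything falls off the work surface, if the arm or the gripper's body presses on something with over 40 N, if the wrist force passes 120 N, or if a joint passes its speed limit or range.

## Working session

There is one attempt and no reset: what is moved stays moved. The work goes in short steps, Python scripts to look and compute and a tool call to move; the robot and the scene stay as the last step left them, time stands still between calls to the robot, and variables do not carry over. Pictures are saved under pics/ and viewed, and the job is handed in when it is done.

Besides the shell and the picture viewer there is one more tool, called after "Call:" by a JSON object that holds its "method" and its "body". apply_moves: Moves the arm, as the interface text tells. Its arguments: {"type":"object","properties":{"steps":{"type":"array"},"grip":{"type":"number"}},"required":["steps"]}

```bash
mkdir -p pics; ls; python3 - <<'E'
from rig import read_state, imaging, job, spotter
import cv2
s=read_state();print(s)
for n in ["scene","side","wrist"]:
    im=imaging.capture(n);cv2.imwrite(f"pics/{n}0.png",im[:,:,::-1]);p=imaging.camera_params(n);print(n,p)
E
```

```text
pics
{'time_s': 0.0, 'joint_positions': array([-1.02278138e+01,  3.02785707e+01,  8.21568257e+01,  1.28213772e-03,
        6.76890269e+01, -1.02262862e+01]), 'qvel': array([-0.04356964,  0.08252734, -0.00400858, -0.03813887, -0.03016526,
        0.02578561]), 'tau': array([-2.12062887e-04, -4.40042603e+01, -1.76594514e+01,  6.32368354e-02,
        5.82626893e-02, -1.62146430e-04]), 'position': array([6.24281966e-01, 1.59634924e-04, 2.29573419e-01]), 'tcp_rot': array([[ 9.99997724e-01, -2.13340881e-03,  3.56125063e-05],
       [-3.47464896e-05,  4.05966657e-04,  9.99999917e-01],
       [-2.13342309e-03, -9.99997642e-01,  4.05891604e-04]]), 'force': array([ 0.28324764, -0.30962016,  0.23889785]), 'moment': array([ 0.04719759, -0.02523617,  0.0731747 ]), 'opening': 1.0006238172127448}
scene {'fov_y': 44.40933701576279, 'cx': 320.7803404510706, 'cy': 231.1860818200469, 'R': array([[-0.75309191,  0.65785354, -0.00901638],
       [ 0.34750072,  0.38609729, -0.8545011 ],
       [-0.55865537, -0.64665106, -0.51937133]]), 't': array([ 0.37786686, -0.02759076,  1.6752394 ])}
side {'fov_y': 46.955613031680436, 'cx': 314.1190634632031, 'cy': 239.07104275496573, 'R': array([[-0.99849056, -0.05457195,  0.00620571],
       [-0.03396133,  0.52465135, -0.85063951],
       [ 0.04316522, -0.84956628, -0.52571276]]), 't': array([0.51820824, 0.18863218, 1.43625986])}
wrist {'fov_y': 66.22524520068367, 'cx': 320.16083501803206, 'cy': 241.13426005819295, 'R': array([[ 9.99998509e-01, -6.13015979e-05, -1.72571888e-03],
       [ 4.46524736e-04, -9.56200184e-01,  2.92713185e-01],
       [-1.66807650e-03, -2.92713519e-01, -9.56198731e-01]]), 't': array([-0.62441957, -0.03492563,  0.39317642])}
```

View images.

View pics/scene0.png

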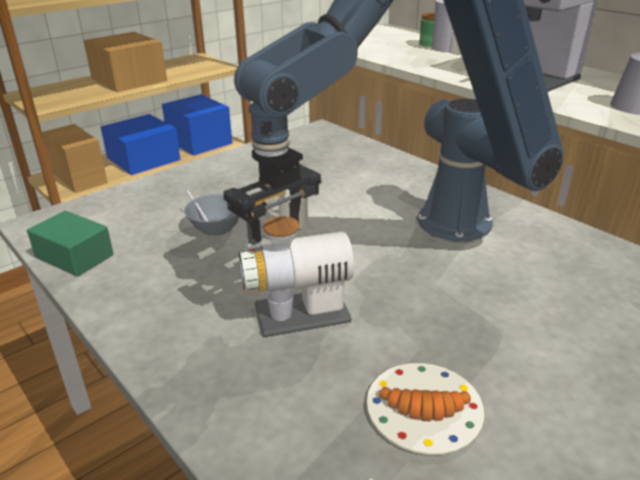

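View pics/side0.png

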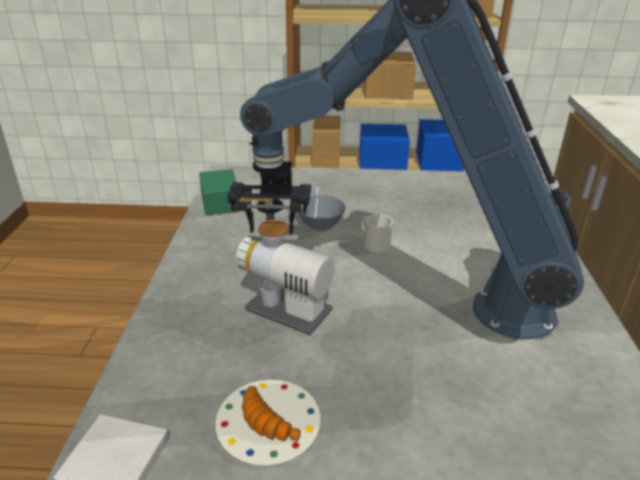

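View pics/wrist0.png

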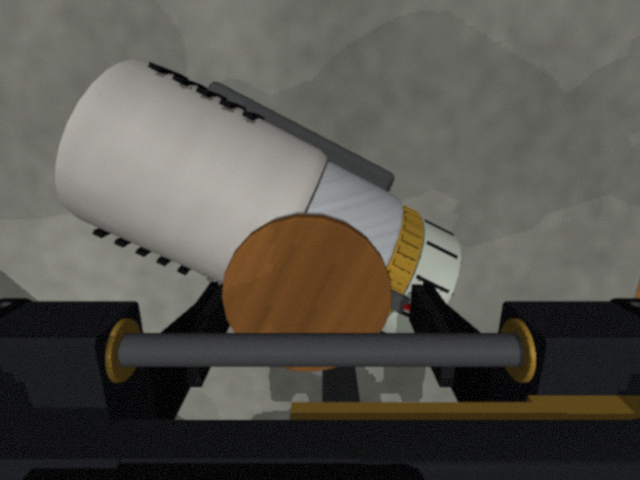

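Call:
{"method": "apply_moves", "body": {"steps": [{"z": 45},{"z": 45},{"z": 45},{"z": 30},{"x": 0}]}}

```text
invalid input at $.steps[0]: expected keys x, y, z, spin
```

```bash
cat > h.py <<'E'
from rig import read_state, imaging, job, spotter
import cv2, numpy as np
def K(p):
    f=240/np.tan(np.radians(p['fov_y']/2)); return f,p['cx'],p['cy']
def ray(p,u,v):
    f,cx,cy=K(p); d=np.array([(u-cx)/f,(v-cy)/f,1.]); R=np.array(p['R']); t=np.array(p['t'])
    return -R.T@t, R.T@d/np.linalg.norm(d)
def atz(p,u,v,z):
    c,d=ray(p,u,v); return c+d*(z-c[2])/d[2]
def tri(obs):
    A=np.zeros((3,3));b=np.zeros(3)
    for p,u,v in obs:
        c,d=ray(p,u,v);M=np.eye(3)-np.outer(d,d);A+=M;b+=M@c
    X=np.linalg.solve(A,b);return X,[np.linalg.norm((np.eye(3)-np.outer(ray(*o)[1],ray(*o)[1]))@(X-ray(*o)[0])) for o in obs]
def proj(p,X):
    f,cx,cy=K(p);c=np.array(p['R'])@X+np.array(p['t']);return c[0]/c[2]*f+cx,c[1]/c[2]*f+cy
def shot(n,tag):
    s=read_state();p=imaging.camera_params(n);im=imaging.capture(n);cv2.imwrite(f"pics/{tag}.png",im[:,:,::-1]);np.save(f"pics/{tag}.npy",np.array(p,dtype=object),allow_pickle=True);return im,p,s
def cen(name,cam):
    r=spotter.cut_out(name,cam);out=[]
    for q in r[:2]:
        ys,xs=np.nonzero(q['mask']);out.append((round(q['score'],2),xs.mean().round(1),ys.mean().round(1),q['rect'],len(xs)))
    return out
E
python3 - <<'E'
from h import *
im,p,s=shot("wrist","w1");print(s['position'],s['force'],s['time_s'])
for n in ["peg_top","knob_axis","dial_mark","dial_index"]: print(n,cen(n,"wrist"))
im,p,s=shot("side","s1")
for n in ["peg_top","knob_axis","dial_mark"]: print(n,cen(n,"side"))
E
```

```text
[6.24446840e-01 1.07899687e-04 2.29794687e-01] [ 0.77701922 -0.45740428  0.51795584] 0.15
peg_top []
knob_axis [(0.65, np.float64(250.1), np.float64(208.5), [56.3, 59.8, 405.3, 342.0], 69367)]
dial_mark [(0.26, np.float64(249.9), np.float64(208.3), [54.9, 59.2, 406.7, 340.2], 69474)]
dial_index [(0.87, np.float64(249.9), np.float64(208.5), [56.0, 60.7, 405.1, 342.7], 69410)]
peg_top []
knob_axis [(0.83, np.float64(287.0), np.float64(275.2), [239.5, 199.8, 95.2, 133.7], 6787)]
dial_mark [(0.62, np.float64(243.2), np.float64(252.1), [237.4, 237.6, 16.3, 34.0], 310)]
```

View pics/w1.png

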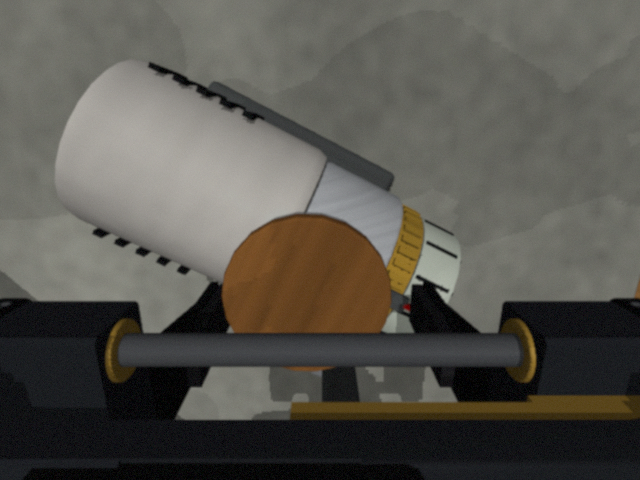

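View pics/s1.png

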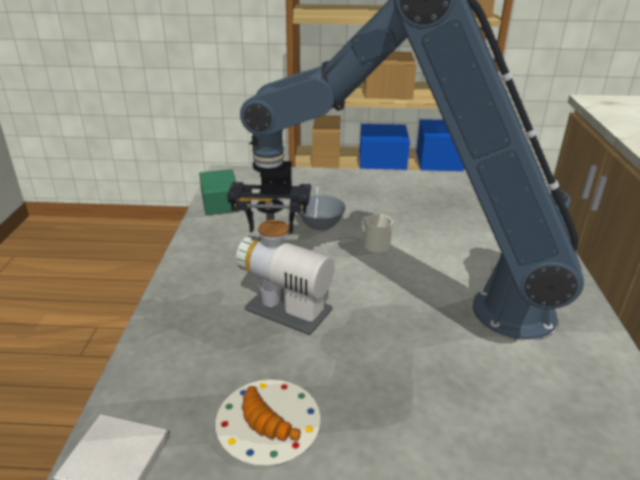

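Call:
{"method": "apply_moves", "body": {"steps": [{"x": 0,"y": 0,"z": 45,"spin": 0},{"x": 0,"y": 0,"z": 45,"spin": 0},{"x": 0,"y": 0,"z": 45,"spin": 0},{"x": 0,"y": -50,"z": 30,"spin": 0},{"x": 0,"y": -50,"z": 0,"spin": 0},{"x": 0,"y": -50,"z": 0,"spin": 0},{"x": 0,"y": 0,"z": 0,"spin": 0}]}}

```text
time_s: 1.3
position: [0.6228, -0.1449, 0.3982]
tcp_rot: [[1.0, 0.0, -0.006], [0.006, -0.003, 1.0], [0.0, -1.0, -0.003]]
force: [-0.3, 0.4, -0.5]
opening: 0.995
```

```bash

python3 - <<'E'
from h import *
im,p,s=shot("wrist","w2");print(s['position'],s['force'],s['time_s'])
for n in ["peg_top","knob_axis","dial_mark","dial_index"]: print(n,cen(n,"wrist"))
E
```

```text
[ 0.62279642 -0.14488739  0.39822032] [-0.31755864  0.44722658 -0.47598025] 1.3
peg_top [(0.7, np.float64(343.0), np.float64(98.6), [332.7, 85.5, 23.2, 24.3], 317), (0.35, np.float64(256.4), np.float64(382.4), [207.0, 325.4, 100.5, 94.9], 4363)]
knob_axis [(0.57, np.float64(305.6), np.float64(68.5), [155.6, 0.0, 263.4, 179.9], 26333)]
dial_mark [(0.89, np.float64(390.8), np.float64(75.7), [364.5, 38.1, 51.6, 79.7], 2162)]
dial_index [(0.98, np.float64(305.3), np.float64(68.4), [159.2, 0.0, 256.5, 182.5], 26165)]
```

View pics/w2.png

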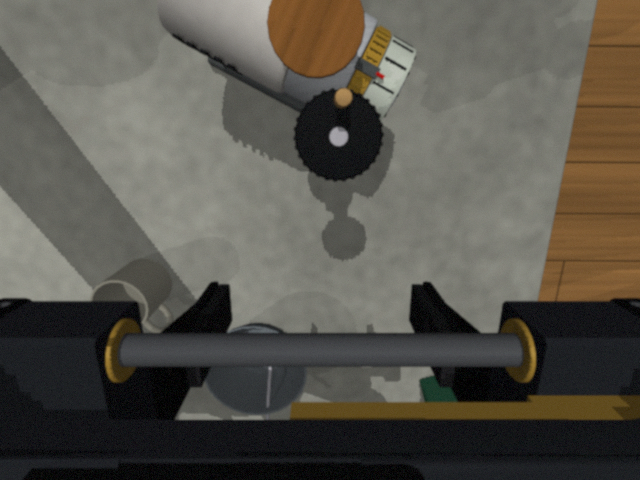

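Call:
{"method": "apply_moves", "body": {"steps": [{"x": 0,"y": 45,"z": 0,"spin": 0},{"x": 0,"y": 45,"z": 0,"spin": 0},{"x": 0,"y": 0,"z": 0,"spin": 0},{"x": 0,"y": 0,"z": 0,"spin": 0}]}}

```text
time_s: 1.95
position: [0.6217, -0.0393, 0.3961]
tcp_rot: [[1.0, -0.004, -0.02], [0.02, 0.003, 1.0], [-0.004, -1.0, 0.003]]
force: [0.4, -0.6, 0.3]
opening: 1.002
```

```bash

python3 - <<'E'
from h import *
im,p,s=shot("wrist","w3");print(s['position'],s['force'],s['time_s'])
for n in ["peg_top","dial_mark"]: print(n,cen(n,"wrist"))
p2=np.load("pics/w2.npy",allow_pickle=True).item()
print(atz(p2,339,136,.26),atz(p2,343,97,.289))
E
```

```text
[ 0.62166998 -0.03928648  0.39609418] [ 0.37834995 -0.60259498  0.28137023] 1.95
peg_top [(0.54, np.float64(341.6), np.float64(244.4), [332.2, 232.7, 18.7, 24.4], 307)]
dial_mark []
[ 0.63717775 -0.06926027  0.26      ] [ 0.637896   -0.04346663  0.289     ]
```

View pics/w3.png

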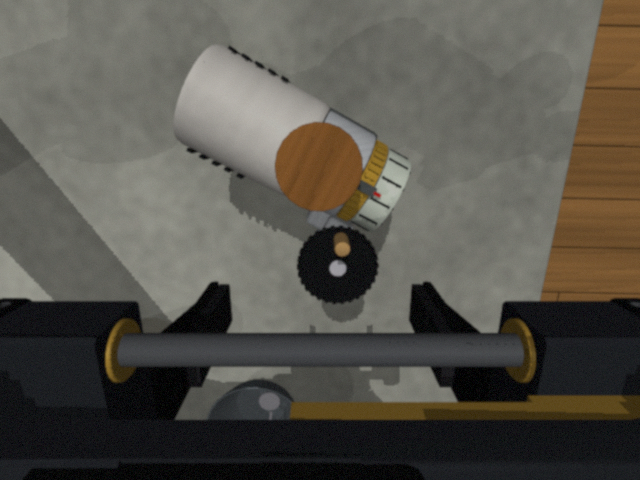

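```bash

python3 - <<'E'
from h import *
s=read_state();print(s['position'],s['qvel'].round(2))
p2=np.load("pics/w2.npy",allow_pickle=True).item()
p3=np.load("pics/w3.npy",allow_pickle=True).item()
for t in ["w2","w3"]:
    im=cv2.imread(f"pics/{t}.png");hsv=cv2.cvtColor(im,cv2.COLOR_BGR2HSV)
    crop=im[60:300,260:420] if t=="w3" else im[40:200,260:420]
    cv2.imwrite(f"pics/{t}c.png",cv2.resize(crop,None,fx=3,fy=2.5 if t=="w3" else 3,interpolation=cv2.INTER_CUBIC))
    # black knob
    m=((im.max(2)<60)).astype(np.uint8);n,l,st,c=cv2.connectedComponentsWithStats(m)
    for i in range(1,n):
        if st[i,4]>1500:print(t,st[i],c[i])
print(tri([(p2,343,97),(p3,342.5,247)]))
print(tri([(p2,338.5,135),(p3,338,265)]))
print(atz(p3,338,265,.26),atz(p3,342.5,247,.289))
E
```

```text
[ 0.62187331 -0.04123318  0.39610696] [-1.27  0.2  -0.25 -0.22 -0.09  0.1 ]
w2 [ 172   33  212  149 6857] [323.95843663 127.36269506]
w2 [    0   282   640   198 81932] [306.28594444 400.22367329]
w3 [ 297  226   81   78 4317] [336.93236044 265.56543896]
w3 [    0   282   640   198 80697] [308.27808964 400.53726904]
(array([ 0.63835036, -0.04319287,  0.28535081]), [np.float64(0.00024373835405067484), np.float64(0.00024373835405063851)])
(array([ 0.63709266, -0.06858898,  0.25660874]), [np.float64(0.00015001626483949958), np.float64(0.00015001626483950725)])
[ 0.63705771 -0.06731948  0.26      ] [ 0.63835528 -0.04202719  0.289     ]
```

View pics/w2c.png

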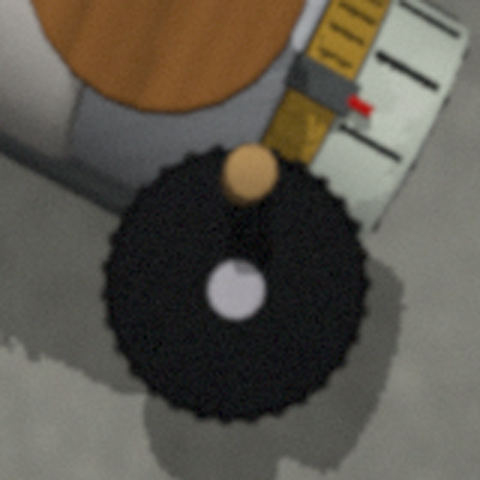

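View pics/w3c.png

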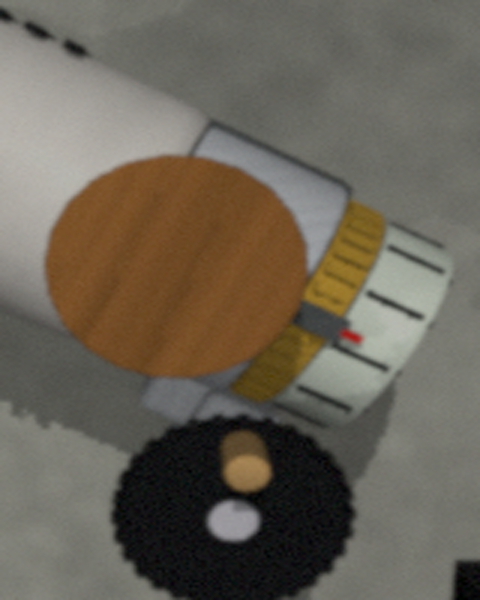

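Call:
{"method": "apply_moves", "body": {"steps": [{"x": 8,"y": -1,"z": -30,"spin": -0.01},{"x": 8,"y": -1,"z": -30,"spin": 0},{"x": 0,"y": 0,"z": 0,"spin": 0},{"x": 0,"y": 0,"z": 0,"spin": 0},{"x": 0,"y": 0,"z": 0,"spin": 0}], "grip": 40}}

```text
time_s: 2.6
position: [0.6393, -0.0482, 0.3375]
tcp_rot: [[1.0, 0.0, -0.001], [0.001, 0.0, 1.0], [0.0, -1.0, 0.0]]
force: [0.1, 0.1, 0.2]
opening: 0.634
```

```bash

python3 - <<'E'
from h import *
im,p,s=shot("wrist","w4");print(s['position'],s['tcp_rot'].round(3),s['force'],s['opening'],s['qvel'].round(1))
for X in [(.638,-.043,.289),(.637,-.0685,.26),tuple(s['position'])]: print(proj(p,np.array(X)))
E
```

```text
[ 0.6393084  -0.04818913  0.33746633] [[ 1.     0.    -0.001]
 [ 0.001  0.     1.   ]
 [ 0.    -1.     0.   ]] [0.07709548 0.08683728 0.24939923] 0.633710556349727 [-0.5 -0.6 -1.5 -0.1  0.4 -0.1]
(np.float64(317.28833739378297), np.float64(263.72181289020864))
(np.float64(316.175049661483), np.float64(283.7419411604971))
(np.float64(319.3690114889454), np.float64(310.4775038217787))
```

View pics/w4.png

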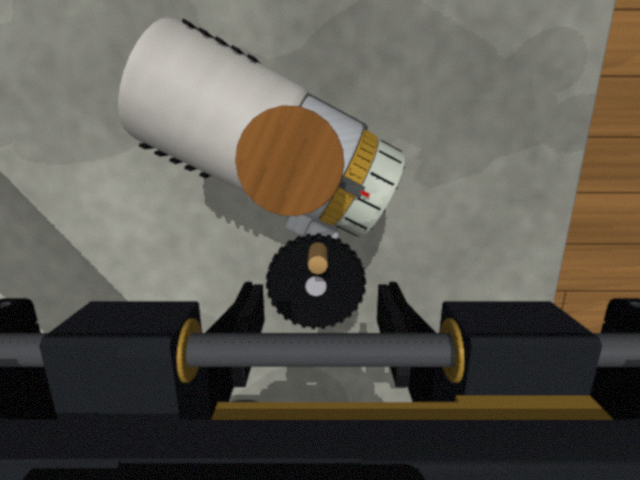

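Call:
{"method": "apply_moves", "body": {"steps": [{"x": -1,"y": 5,"z": -20,"spin": 0},{"x": 0,"y": 0,"z": -20,"spin": 0},{"x": 0,"y": 0,"z": -15,"spin": 0},{"x": 0,"y": 0,"z": 0,"spin": 0},{"x": 0,"y": 0,"z": 0,"spin": 0}]}}

```text
time_s: 3.15
position: [0.6419, -0.0449, 0.2911]
tcp_rot: [[1.0, 0.018, 0.0], [-0.0, -0.004, 1.0], [0.018, -1.0, -0.004]]
force: [0.8, 0.1, 0.6]
opening: 0.459
```

Call:
{"method": "apply_moves", "body": {"steps": [{"x": -3,"y": 2,"z": -10,"spin": 0},{"x": 0,"y": 0,"z": -7,"spin": 0},{"x": 0,"y": 0,"z": 0,"spin": 0},{"x": 0,"y": 0,"z": 0,"spin": 0}]}}

```text
time_s: 3.55
position: [0.6401, -0.0431, 0.2766]
tcp_rot: [[1.0, 0.024, 0.0], [-0.0, -0.006, 1.0], [0.024, -1.0, -0.006]]
force: [-0.5, 0.0, -1.0]
opening: 0.461
```

Call:
{"method": "apply_moves", "body": {"steps": [{"x": -2,"y": 0,"z": -3,"spin": 0},{"x": 0,"y": 0,"z": 0,"spin": 0},{"x": 0,"y": 0,"z": 0,"spin": 0},{"x": 0,"y": 0,"z": 0,"spin": 0},{"x": 0,"y": 0,"z": 0,"spin": 0},{"x": 0,"y": 0,"z": 0,"spin": 0}], "grip": 0}}

```text
time_s: 4.15
position: [0.6379, -0.0432, 0.2738]
tcp_rot: [[1.0, 0.024, 0.0], [-0.0, -0.006, 1.0], [0.024, -1.0, -0.006]]
force: [0.3, 0.4, -0.3]
opening: 0.129
```

```bash

python3 - <<'E'
from h import *
im,p,s=shot("wrist","w5");print(s['position'],s['tcp_rot'].round(3),s['force'],s['opening'],s['qvel'].round(1))
E
```

```text
[ 0.63794767 -0.04323674  0.27379555] [[ 1.     0.024  0.   ]
 [-0.    -0.006  1.   ]
 [ 0.024 -1.    -0.006]] [ 0.28598836  0.37098526 -0.2615772 ] 0.12885374416077455 [ 0.1  0.1  0.1  0.   0.2 -0. ]
```

View pics/w5.png

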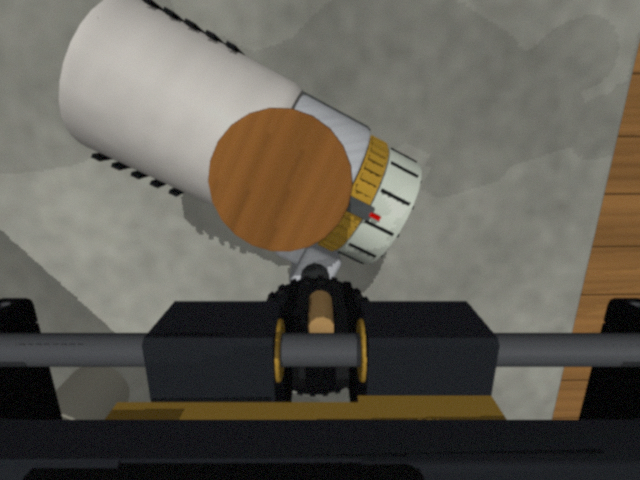

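```bash
cat >> h.py <<'E'
C=np.array([.637,-.0685]);RAD=.026
def plan(deg,n,C=C,hold=1):
    s=read_state();d=s['position'][:2]-C;a=np.arctan2(d[1],d[0]);r=np.hypot(*d)
    t=np.array([-np.sin(a),np.cos(a)]);e=d/r
    print("t",round(s['time_s'],2),"ang",np.degrees(a).round(1),"r",(r*1e3).round(2),"z",s['position'][2].round(4),"tang ccw F",(s['force'][:2]@t).round(2),"rad F",(s['force'][:2]@e).round(2),"Fz",s['force'][2].round(2),"mom",s['moment'].round(2),"rotx",s['tcp_rot'][:,0].round(3),"roty",s['tcp_rot'][:,1].round(3))
    P=s['position'][:2]
    for i in range(1,n+1):
        b=a+np.radians(deg)*i/n;Q=C+RAD*np.array([np.cos(b),np.sin(b)]);print(((Q-P)*1e3).round(1),end=' ');P=Q
    print()
E
python3 - <<'E'
from h import *
plan(-60,5)
E
```

```text
t 4.2 ang 87.8 r 25.3 z 0.2737 tang ccw F 0.16 rad F 0.14 Fz 0.47 mom [ 0.02  0.2  -0.04] rotx [ 1.    -0.     0.024] roty [ 0.024 -0.006 -1.   ]
[ 5.4 -0.1] [ 5.1 -1.9] [ 4.6 -2.9] [ 3.9 -3.8] [ 3.  -4.5]
```

Call:
{"method": "apply_moves", "body": {"steps": [{"x": 5.4,"y": -0.5,"z": 0,"spin": 0},{"x": 5.1,"y": -1.9,"z": 0,"spin": 0},{"x": 4.6,"y": -2.9,"z": 0,"spin": 0},{"x": 3.9,"y": -3.8,"z": 0,"spin": 0},{"x": 3,"y": -4.5,"z": 0,"spin": 0},{"x": 0,"y": 0,"z": 0,"spin": 0}]}}

```text
time_s: 4.8
position: [0.6594, -0.0573, 0.2737]
tcp_rot: [[1.0, 0.017, -0.0], [0.0, -0.005, 1.0], [0.017, -1.0, -0.005]]
force: [-2.5, 0.4, 3.2]
opening: 0.129
```

```bash

python3 - <<'E'
from h import *
plan(-60,5)
E
```

```text
t 4.8 ang 26.6 r 25.06 z 0.2737 tang ccw F 1.46 rad F -2.08 Fz 3.21 mom [0.01 0.56 0.02] rotx [1.    0.    0.017] roty [ 0.017 -0.005 -1.   ]
[ 2.8 -4.7] [ 0.8 -5.4] [-0.3 -5.4] [-1.4 -5.2] [-2.5 -4.8]
```

Call:
{"method": "apply_moves", "body": {"steps": [{"x": 2.3,"y": -4.8,"z": 0,"spin": 0},{"x": 0.8,"y": -5.4,"z": 0,"spin": 0},{"x": -0.3,"y": -5.4,"z": 0,"spin": 0},{"x": -1.4,"y": -5.2,"z": 0,"spin": 0},{"x": -2.5,"y": -4.8,"z": 0,"spin": 0},{"x": 0,"y": 0,"z": 0,"spin": 0}]}}

```text
time_s: 5.4
position: [0.6585, -0.0827, 0.2738]
tcp_rot: [[1.0, 0.018, -0.0], [0.0, 0.001, 1.0], [0.018, -1.0, 0.001]]
force: [-2.1, 2.8, 1.5]
opening: 0.123
```

```bash

python3 - <<'E'
from h import *
plan(-40,4)
X=np.array([[.6379,-.0432],[.6594,-.0573],read_state()['position'][:2]])
from scipy.optimize import least_squares
r=least_squares(lambda c:np.hypot(*(X-c).T)-.026,C);print(r.x,r.fun)
E
```

```text
t 5.4 ang -33.5 r 25.78 z 0.2738 tang ccw F 1.2 rad F -3.28 Fz 1.52 mom [0.51 0.46 0.03] rotx [1.    0.    0.018] roty [ 0.018  0.001 -1.   ]
[-2.6 -3.7] [-3.4 -3. ] [-3.9 -2.4] [-4.2 -1.7] 
[ 0.6362923  -0.06917098] [ 2.06985086e-05 -2.14309001e-05  2.08358021e-05]
```

```bash
sed -i 's/^C=.*;RAD/C=np.array([.6363,-.0692]);RAD/' h.py
python3 - <<'E'
from h import *
plan(-40,4)
E
```

```text
t 5.4 ang -31.4 r 26.0 z 0.2738 tang ccw F 1.32 rad F -3.24 Fz 1.52 mom [0.51 0.46 0.03] rotx [1.    0.    0.018] roty [ 0.018  0.001 -1.   ]
[-2.7 -3.6] [-3.3 -3.1] [-3.8 -2.5] [-4.2 -1.8]
```

Call:
{"method": "apply_moves", "body": {"steps": [{"x": -2.7,"y": -3.6,"z": 0,"spin": 0},{"x": -3.3,"y": -3.1,"z": 0,"spin": 0},{"x": -3.8,"y": -2.5,"z": 0,"spin": 0},{"x": -4.2,"y": -1.8,"z": 0,"spin": 0},{"x": 0,"y": 0,"z": 0,"spin": 0}]}}

```text
time_s: 5.9
position: [0.6453, -0.0936, 0.2738]
tcp_rot: [[1.0, 0.024, -0.0], [0.0, 0.002, 1.0], [0.024, -1.0, 0.002]]
force: [1.0, 3.8, 0.4]
opening: 0.126
```

```bash

python3 - <<'E'
from h import *
plan(-20,3)
E
```

```text
t 5.9 ang -69.8 r 26.02 z 0.2738 tang ccw F 2.24 rad F -3.21 Fz 0.38 mom [0.57 0.03 0.04] rotx [1.    0.    0.024] roty [ 0.024  0.002 -1.   ]
[-2.9 -0.9] [-3.  -0.5] [-3.  -0.2]
```

Call:
{"method": "apply_moves", "body": {"steps": [{"x": -2.9,"y": -0.9,"z": 0,"spin": 0},{"x": -3,"y": -0.5,"z": 0,"spin": 0},{"x": -3,"y": -0.2,"z": 0,"spin": 0},{"x": 0,"y": 0,"z": 0,"spin": 0}]}}

```text
time_s: 6.3
position: [0.6371, -0.0953, 0.2738]
tcp_rot: [[1.0, 0.028, -0.001], [0.0, 0.002, 1.0], [0.028, -1.0, 0.002]]
force: [1.8, 3.1, -0.5]
opening: 0.126
```

```bash

python3 - <<'E'
from h import *
plan(-20,3)
E
```

```text
t 6.3 ang -88.3 r 26.11 z 0.2738 tang ccw F 1.86 rad F -3.06 Fz -0.52 mom [ 0.56 -0.12  0.06] rotx [1.    0.    0.028] roty [ 0.028  0.002 -1.   ]
[-3.   0.2] [-3.   0.4] [-2.9  0.8]
```

Call:
{"method": "apply_moves", "body": {"steps": [{"x": -3,"y": 0.2,"z": 0,"spin": 0},{"x": -3,"y": 0.4,"z": 0,"spin": 0},{"x": -2.9,"y": 0.8,"z": 0,"spin": 0},{"x": 0,"y": 0,"z": 0,"spin": 0}]}}

```text
time_s: 6.7
position: [0.6288, -0.0943, 0.2738]
tcp_rot: [[1.0, 0.031, -0.001], [0.001, 0.001, 1.0], [0.031, -1.0, 0.001]]
force: [2.5, 4.0, -1.3]
opening: 0.13
```

```bash

python3 - <<'E'
from h import *
plan(-20,3)
E
```

```text
t 6.7 ang -106.6 r 26.16 z 0.2738 tang ccw F 1.22 rad F -4.49 Fz -1.32 mom [ 0.53 -0.35  0.03] rotx [1.    0.001 0.031] roty [ 0.031  0.001 -1.   ]
[-2.8  1.2] [-2.7  1.4] [-2.5  1.7]
```

Call:
{"method": "apply_moves", "body": {"steps": [{"x": -2.8,"y": 1.2,"z": 0,"spin": 0},{"x": -2.7,"y": 1.4,"z": 0,"spin": 0},{"x": -2.5,"y": 1.7,"z": 0,"spin": 0},{"x": 0,"y": 0,"z": 0,"spin": 0}]}}

```text
time_s: 7.1
position: [0.6214, -0.0908, 0.2738]
tcp_rot: [[0.999, 0.034, -0.0], [0.0, -0.001, 1.0], [0.034, -0.999, -0.001]]
force: [5.1, 2.4, -3.3]
opening: 0.127
```

```bash

python3 - <<'E'
from h import *
plan(-20,3)
E
```

```text
t 7.1 ang -124.6 r 26.19 z 0.2738 tang ccw F 2.78 rad F -4.88 Fz -3.27 mom [ 0.38 -0.53  0.03] rotx [0.999 0.    0.034] roty [ 0.034 -0.001 -0.999]
[-2.3  2. ] [-2.2  2.1] [-1.9  2.4]
```

Call:
{"method": "apply_moves", "body": {"steps": [{"x": -2.2,"y": 2.2,"z": 0,"spin": 0},{"x": -2.1,"y": 2.2,"z": 0,"spin": 0},{"x": -1.8,"y": 2.5,"z": 0,"spin": 0},{"x": 0,"y": 0,"z": 0,"spin": 0}]}}

```text
time_s: 7.5
position: [0.6182, -0.0881, 0.2738]
tcp_rot: [[0.999, 0.042, 0.0], [0.0, -0.011, 1.0], [0.042, -0.999, -0.011]]
force: [7.0, -0.3, -3.8]
opening: 0.129
```

```bash

python3 - <<'E'
from h import *
plan(-20,3)
X=np.array([[.6379,-.0432],[.6594,-.0573],[.6585,-.0827],[.6453,-.0936],[.6371,-.0953],[.6288,-.0943],[.6214,-.0908],read_state()['position'][:2]])
from scipy.optimize import least_squares
r=least_squares(lambda c:np.hypot(*(X-c).T)-.026,C);print(r.x,r.fun.round(5))
r=least_squares(lambda c:np.hypot(*(X-c[:2]).T)-c[2],[*C,.026]);print(r.x,r.fun.round(5))
E
```

```text
t 7.5 ang -133.8 r 26.22 z 0.2738 tang ccw F 5.29 rad F -4.63 Fz -3.79 mom [ 0.07 -0.85 -0.02] rotx [0.999 0.    0.042] roty [ 0.042 -0.011 -0.999]
[-1.9  2.4] [-1.8  2.4] [-1.5  2.6] 
[ 0.63619058 -0.06929361] [ 1.5e-04  1.3e-04  3.0e-05 -4.0e-05  2.0e-05  8.0e-05  1.0e-04  7.0e-05]
[ 0.63613649 -0.06921795  0.02610434] [-3.e-05  3.e-05  1.e-05 -6.e-05 -0.e+00  3.e-05  3.e-05 -1.e-05]
```

```bash

python3 - <<'E'
from h import *
im,p,s=shot("wrist","w6")
plan(-20,3)
E
```

```text
t 7.55 ang -133.3 r 26.19 z 0.2738 tang ccw F 4.77 rad F -3.63 Fz -4.66 mom [-0.01 -0.79 -0.01] rotx [0.999 0.    0.042] roty [ 0.042 -0.011 -0.999]
[-1.9  2.3] [-1.8  2.4] [-1.5  2.6]
```

View pics/w6.png

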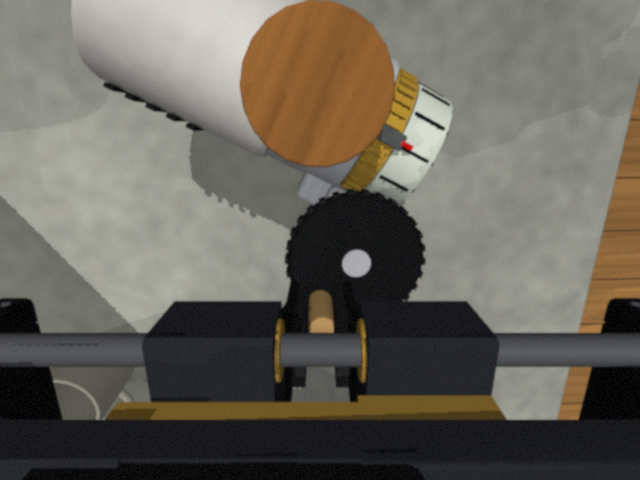

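Call:
{"method": "apply_moves", "body": {"steps": [{"x": -1.6,"y": 1.6,"z": 0,"spin": 0},{"x": -1.5,"y": 1.7,"z": 0,"spin": 0},{"x": 0,"y": 0,"z": 0,"spin": 0}]}}

```text
time_s: 7.85
position: [0.6184, -0.0883, 0.2738]
tcp_rot: [[0.999, 0.05, 0.001], [-0.0, -0.018, 1.0], [0.05, -0.999, -0.018]]
force: [6.4, -0.2, -3.8]
opening: 0.132
```

```bash

python3 - <<'E'
from h import *
plan(-20,3)
E
```

```text
t 7.85 ang -133.1 r 26.2 z 0.2738 tang ccw F 4.8 rad F -4.23 Fz -3.81 mom [ 0.14 -0.69  0.08] rotx [ 0.999 -0.     0.05 ] roty [ 0.05  -0.018 -0.999]
[-1.9  2.3] [-1.8  2.4] [-1.5  2.6]
```

Call:
{"method": "apply_moves", "body": {"steps": [{"x": -2.2,"y": 2.2,"z": 0,"spin": 0},{"x": -2.1,"y": 2.3,"z": 0,"spin": 0},{"x": -2,"y": 2.4,"z": 0,"spin": 0}]}}

```text
time_s: 8.15
position: [0.6161, -0.086, 0.2738]
tcp_rot: [[0.998, 0.059, 0.002], [-0.001, -0.027, 1.0], [0.059, -0.998, -0.027]]
force: [7.8, -2.3, -5.1]
opening: 0.129
```

```bash

python3 - <<'E'
from h import *
plan(-20,3)
im,p,s=shot("wrist","w7")
plan(-20,3)
E
```

```text
t 8.15 ang -140.3 r 26.23 z 0.2738 tang ccw F 6.75 rad F -4.57 Fz -5.07 mom [-0.29 -0.91  0.07] rotx [ 0.998 -0.001  0.059] roty [ 0.059 -0.027 -0.998]
[-1.6  2.6] [-1.5  2.6] [-1.2  2.8] 
t 8.2 ang -140.8 r 26.23 z 0.2738 tang ccw F 7.16 rad F -4.48 Fz -5.23 mom [-0.28 -0.87  0.02] rotx [ 0.998 -0.001  0.059] roty [ 0.059 -0.027 -0.998]
[-1.6  2.6] [-1.5  2.6] [-1.2  2.8]
```

```bash
sed -i 's/^C=.*;RAD/C=np.array([.6362,-.0692]);RAD/' h.py
python3 - <<'E'
from h import *
plan(100,6)
E
```

```text
t 8.2 ang -140.6 r 26.16 z 0.2738 tang ccw F 7.17 rad F -4.46 Fz -5.23 mom [-0.28 -0.87  0.02] rotx [ 0.998 -0.001  0.059] roty [ 0.059 -0.027 -0.998]
[ 5.7 -5. ] [ 6.8 -3.3] [ 7.4 -1.2] [7.5 1. ] [6.9 3.1] [5.7 4.9]
```

Call:
{"method": "apply_moves", "body": {"steps": [{"x": 5.7,"y": -5,"z": 0,"spin": 0},{"x": 6.8,"y": -3.3,"z": 0,"spin": 0},{"x": 7.4,"y": -1.2,"z": 0,"spin": 0},{"x": 7.5,"y": 1,"z": 0,"spin": 0},{"x": 6.9,"y": 3.1,"z": 0,"spin": 0},{"x": 5.7,"y": 4.9,"z": 0,"spin": 0}]}}

```text
time_s: 8.8
position: [0.6519, -0.0898, 0.2739]
tcp_rot: [[0.999, 0.044, 0.003], [-0.002, -0.033, 0.999], [0.044, -0.998, -0.033]]
force: [-0.1, -3.7, 1.4]
opening: 0.123
```

```bash

python3 - <<'E'
from h import *
plan(180,9)
E
```

```text
t 8.8 ang -52.8 r 25.89 z 0.2739 tang ccw F -2.28 rad F 2.87 Fz 1.45 mom [-0.38  0.45 -0.04] rotx [ 0.999 -0.002  0.044] roty [ 0.044 -0.033 -0.998]
[6.2 6.5] [3.5 8.3] [0.4 9. ] [-2.7  8.6] [-5.5  7.2] [-7.6  4.9] [-8.8  2. ] [-9.  -1.1] [-8.  -4.1]
```

Call:
{"method": "apply_moves", "body": {"steps": [{"x": 6.2,"y": 6.5,"z": 0,"spin": 0},{"x": 3.5,"y": 8.3,"z": 0,"spin": 0},{"x": 0.4,"y": 9,"z": 0,"spin": 0},{"x": -2.7,"y": 8.6,"z": 0,"spin": 0},{"x": -5.5,"y": 7.2,"z": 0,"spin": 0},{"x": -7.6,"y": 4.9,"z": 0,"spin": 0},{"x": -8.8,"y": 2,"z": 0,"spin": 0},{"x": -9,"y": -1.1,"z": 0,"spin": 0}]}}

```text
time_s: 9.6
position: [0.6305, -0.0436, 0.2737]
tcp_rot: [[0.999, 0.049, 0.0], [0.002, -0.046, 0.999], [0.049, -0.998, -0.046]]
force: [4.0, -3.8, -2.9]
opening: 0.131
```

```bash

python3 - <<'E'
from h import *
plan(180,9)
E
```

```text
t 9.6 ang 102.6 r 26.19 z 0.2737 tang ccw F -3.02 rad F -4.61 Fz -2.93 mom [-0.5  -0.26 -0.06] rotx [0.999 0.002 0.049] roty [ 0.049 -0.046 -0.998]
[-8.3 -3.7] [-6.6 -6.1] [-4.2 -8. ] [-1.2 -9. ] [ 2.  -8.8] [ 4.9 -7.6] [ 7.2 -5.5] [ 8.6 -2.7] [9.  0.4]
```

Call:
{"method": "apply_moves", "body": {"steps": [{"x": -8.3,"y": -3.7,"z": 0,"spin": 0},{"x": -6.6,"y": -6.1,"z": 0,"spin": 0},{"x": -4.2,"y": -8,"z": 0,"spin": 0},{"x": -1.2,"y": -9,"z": 0,"spin": 0},{"x": 2,"y": -8.8,"z": 0,"spin": 0},{"x": 4.9,"y": -7.6,"z": 0,"spin": 0},{"x": 7.2,"y": -5.5,"z": 0,"spin": 0},{"x": 8.6,"y": -2.7,"z": 0,"spin": 0}]}}

```text
time_s: 10.4
position: [0.6289, -0.0942, 0.2737]
tcp_rot: [[0.999, 0.043, -0.0], [0.002, -0.037, 0.999], [0.043, -0.998, -0.037]]
force: [-1.6, 1.3, 1.8]
opening: 0.128
```

```bash

python3 - <<'E'
from h import *
plan(180,9)
E
```

```text
t 10.4 ang -106.4 r 26.0 z 0.2737 tang ccw F -1.91 rad F -0.84 Fz 1.8 mom [0.26 0.75 0.02] rotx [0.999 0.002 0.043] roty [ 0.043 -0.037 -0.998]
[ 9. -1.] [8.8 2.1] [7.5 5. ] [5.4 7.3] [2.5 8.7] [-0.6  9. ] [-3.6  8.3] [-6.2  6.5] [-8.1  4. ]
```

Call:
{"method": "apply_moves", "body": {"steps": [{"x": 9,"y": -1,"z": 0,"spin": 0},{"x": 8.8,"y": 2.1,"z": 0,"spin": 0},{"x": 7.5,"y": 5,"z": 0,"spin": 0},{"x": 5.4,"y": 7.3,"z": 0,"spin": 0},{"x": 2.5,"y": 8.7,"z": 0,"spin": 0},{"x": -0.6,"y": 9,"z": 0,"spin": 0},{"x": -3.6,"y": 8.3,"z": 0,"spin": 0},{"x": -6.2,"y": 6.5,"z": 0,"spin": 0},{"x": -8.1,"y": 4,"z": 0,"spin": 0}]}}

```text
time_s: 11.3
position: [0.6484, -0.0462, 0.2738]
tcp_rot: [[0.999, 0.037, -0.002], [0.003, -0.047, 0.999], [0.036, -0.998, -0.047]]
force: [2.2, -1.0, -0.2]
opening: 0.129
```

```bash

python3 - <<'E'
from h import *
plan(180,9)
E
```

```text
t 11.3 ang 62.0 r 26.0 z 0.2738 tang ccw F -2.4 rad F 0.11 Fz -0.16 mom [ 0.15 -0.15  0.04] rotx [0.999 0.003 0.036] roty [ 0.037 -0.047 -0.998]
[-8.6  2.8] [-9.  -0.3] [-8.4 -3.4] [-6.7 -6. ] [-4.2 -8. ] [-1.3 -8.9] [ 1.9 -8.8] [ 4.8 -7.7] [ 7.1 -5.6]
```

Call:
{"method": "apply_moves", "body": {"steps": [{"x": -8.6,"y": 2.8,"z": 0,"spin": 0},{"x": -9,"y": -0.3,"z": 0,"spin": 0},{"x": -8.4,"y": -3.4,"z": 0,"spin": 0},{"x": -6.7,"y": -6,"z": 0,"spin": 0},{"x": -4.2,"y": -8,"z": 0,"spin": 0},{"x": -1.3,"y": -8.9,"z": 0,"spin": 0},{"x": 1.9,"y": -8.8,"z": 0,"spin": 0},{"x": 4.8,"y": -7.7,"z": 0,"spin": 0},{"x": 7.1,"y": -5.6,"z": 0,"spin": 0}]}}

```text
time_s: 12.2
position: [0.6218, -0.091, 0.2737]
tcp_rot: [[0.999, 0.04, -0.002], [0.003, -0.038, 0.999], [0.04, -0.999, -0.038]]
force: [-1.0, 5.1, 2.3]
opening: 0.126
```

```bash

python3 - <<'E'
from h import *
plan(180,9)
E
```

```text
t 12.2 ang -123.4 r 26.15 z 0.2737 tang ccw F -3.62 rad F -3.7 Fz 2.33 mom [0.96 0.26 0.06] rotx [0.999 0.003 0.04 ] roty [ 0.04  -0.038 -0.999]
[ 8.4 -3.5] [ 9.  -0.5] [8.7 2.6] [7.2 5.4] [5.  7.5] [2.1 8.8] [-1.  9.] [-4.   8.1] [-6.6  6.2]
```

Call:
{"method": "apply_moves", "body": {"steps": [{"x": 8.4,"y": -3.5,"z": 0,"spin": 0},{"x": 9,"y": -0.5,"z": 0,"spin": 0},{"x": 8.7,"y": 2.6,"z": 0,"spin": 0},{"x": 7.2,"y": 5.4,"z": 0,"spin": 0},{"x": 5,"y": 7.5,"z": 0,"spin": 0},{"x": 2.1,"y": 8.8,"z": 0,"spin": 0},{"x": -1,"y": 9,"z": 0,"spin": 0},{"x": -4,"y": 8.1,"z": 0,"spin": 0},{"x": -6.6,"y": 6.2,"z": 0,"spin": 0}]}}

```text
time_s: 13.1
position: [0.6539, -0.0502, 0.2738]
tcp_rot: [[0.999, 0.036, -0.001], [0.002, -0.047, 0.999], [0.036, -0.998, -0.047]]
force: [1.3, -2.1, 0.0]
opening: 0.13
```

```bash

python3 - <<'E'
from h import *
plan(140,8)
E
```

```text
t 13.1 ang 47.0 r 26.02 z 0.2738 tang ccw F -2.39 rad F -0.68 Fz 0.04 mom [-0.11  0.    0.05] rotx [0.999 0.002 0.036] roty [ 0.036 -0.047 -0.998]
[-6.6  4.4] [-7.6  2.3] [-7.9 -0.1] [-7.5 -2.5] [-6.4 -4.6] [-4.7 -6.3] [-2.6 -7.5] [-0.2 -7.9]
```

Call:
{"method": "apply_moves", "body": {"steps": [{"x": -6.6,"y": 4.4,"z": 0,"spin": 0},{"x": -7.6,"y": 2.3,"z": 0,"spin": 0},{"x": -7.9,"y": -0.1,"z": 0,"spin": 0},{"x": -7.5,"y": -2.5,"z": 0,"spin": 0},{"x": -6.4,"y": -4.6,"z": 0,"spin": 0},{"x": -4.7,"y": -6.3,"z": 0,"spin": 0},{"x": -2.6,"y": -7.5,"z": 0,"spin": 0},{"x": -0.2,"y": -7.9,"z": 0,"spin": 0},{"x": 0,"y": 0,"z": 0,"spin": 0}]}}

```text
time_s: 14.0
position: [0.61, -0.0708, 0.2736]
tcp_rot: [[0.999, 0.049, 0.001], [0.001, -0.041, 0.999], [0.049, -0.998, -0.041]]
force: [4.3, 0.9, -1.4]
opening: 0.123
```

```bash

python3 - <<'E'
from h import *
plan(140,8)
s=read_state();a=np.degrees(np.arctan2(*(s['position'][:2]-C)[::-1]))%360
plan(236-a,5)
E
```

```text
t 14.0 ang -176.6 r 26.22 z 0.2736 tang ccw F -0.64 rad F -4.31 Fz -1.42 mom [ 0.47 -0.39 -0.01] rotx [0.999 0.001 0.049] roty [ 0.049 -0.041 -0.998]
[ 1.9 -7.7] [ 3.9 -6.9] [ 5.8 -5.4] [ 7.2 -3.4] [ 7.8 -1.1] [7.8 1.3] [7.  3.6] [5.6 5.6] 
t 14.0 ang -176.6 r 26.22 z 0.2736 tang ccw F -0.64 rad F -4.31 Fz -1.42 mom [ 0.47 -0.39 -0.01] rotx [0.999 0.001 0.049] roty [ 0.049 -0.041 -0.998]
[ 0.9 -4.7] [ 1.6 -4.5] [ 2.4 -4.1] [ 3.1 -3.6] [ 3.7 -3. ]
```

Call:
{"method": "apply_moves", "body": {"steps": [{"x": 0.9,"y": -4.7,"z": 0,"spin": 0},{"x": 1.6,"y": -4.5,"z": 0,"spin": 0},{"x": 2.4,"y": -4.1,"z": 0,"spin": 0},{"x": 3.1,"y": -3.6,"z": 0,"spin": 0},{"x": 3.5,"y": -2.8,"z": 0,"spin": 0},{"x": 0,"y": 0,"z": 0,"spin": 0}]}}

```text
time_s: 14.6
position: [0.6191, -0.089, 0.2737]
tcp_rot: [[0.999, 0.04, -0.0], [0.002, -0.035, 0.999], [0.04, -0.999, -0.035]]
force: [1.0, 3.3, 1.1]
opening: 0.129
```

```bash

python3 - <<'E'
from h import *
im,p,s=shot("wrist","w8")
plan(4,1)
a=cv2.imread("pics/w6.png")[60:220,340:480];b=cv2.imread("pics/w7.png")[60:220,340:480];c=cv2.imread("pics/w8.png")[60:220,340:480]
cv2.imwrite("pics/cmp.png",cv2.resize(np.hstack([a,b,c]),(798,304),interpolation=cv2.INTER_CUBIC))
E
```

```text
t 14.65 ang -131.3 r 26.12 z 0.2737 tang ccw F -1.24 rad F -2.22 Fz 1.19 mom [0.65 0.2  0.01] rotx [0.999 0.002 0.04 ] roty [ 0.04  -0.035 -0.999]
[ 1.5 -1.1]
```

View pics/cmp.png

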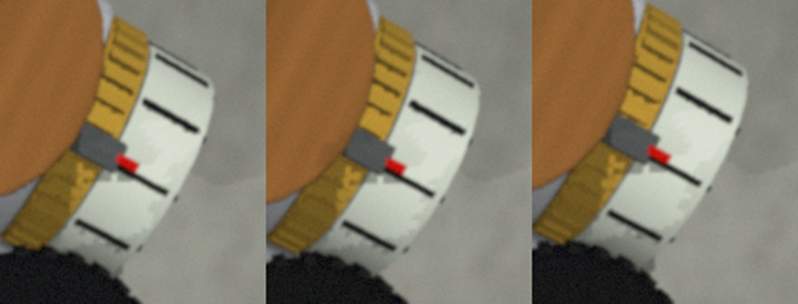

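Call:
{"method": "apply_moves", "body": {"steps": [{"x": 1.2,"y": -0.9,"z": 0,"spin": 0},{"x": 1.4,"y": -0.9,"z": 0,"spin": 0},{"x": 0.5,"y": -0.3,"z": 0,"spin": 0},{"x": 0,"y": 0,"z": 0,"spin": 0}]}}

```text
time_s: 15.05
position: [0.6211, -0.0905, 0.2737]
tcp_rot: [[0.999, 0.037, -0.001], [0.002, -0.034, 0.999], [0.037, -0.999, -0.034]]
force: [-0.8, 3.4, 1.8]
opening: 0.13
```

```bash

python3 - <<'E'
from h import *
im,p,s=shot("wrist","w9")
plan(4,1)
# dial model: grinder pose from knob axis and lid centre
p7=np.load("pics/w7.npy",allow_pickle=True).item()
for t in ["w3","w4"]:
    q=np.load(f"pics/{t}.npy",allow_pickle=True).item()
    im=cv2.imread(f"pics/{t}.png");h=cv2.cvtColor(im,cv2.COLOR_BGR2HSV)
    m=cv2.inRange(h,(8,120,70),(18,230,200));n,l,st,c=cv2.connectedComponentsWithStats(m[:300,:450])
    i=1+np.argmax(st[1:,4]);print(t,st[i],c[i],atz(q,*(st[i,:2]+st[i,2:4]/2),.24))
E
```

```text
t 15.1 ang -125.4 r 26.09 z 0.2737 tang ccw F -2.75 rad F -2.07 Fz 1.84 mom [ 0.67  0.38 -0.02] rotx [0.999 0.002 0.037] roty [ 0.037 -0.034 -0.999]
[ 1.6 -0.9] 
w3 [ 276  123   87   88 5965] [318.54149204 166.57401509] [0.61977172 0.01191994 0.24      ]
w4 [ 236  106  107  110 9193] [289.29163494 160.57641684] [0.61901162 0.01236812 0.24      ]
```

```bash
cat > dial.py <<'E'
from h import *
yaw=np.radians(-117.4);gx=np.array([np.cos(yaw),np.sin(yaw),0]);gy=np.array([-np.sin(yaw),np.cos(yaw),0]);gz=np.array([0,0,1.])
G=np.array([.6301,.0060,0])+.14*gz
def unwrap(t):
    p=np.load(f"pics/{t}.npy",allow_pickle=True).item();im=cv2.imread(f"pics/{t}.png")
    ph=np.radians(np.arange(-30,70,.25));ys=np.arange(.035,.085,.00025)
    P,Y=np.meshgrid(ph,ys,indexing='ij')
    X=G+Y[...,None]*gy+.045*(np.cos(P)[...,None]*gz+np.sin(P)[...,None]*gx)
    f,cx,cy=K(p);c=X@np.array(p['R']).T+np.array(p['t'])
    return cv2.remap(im,(c[...,0]/c[...,2]*f+cx).astype(np.float32),(c[...,1]/c[...,2]*f+cy).astype(np.float32),cv2.INTER_CUBIC)
E
python3 - <<'E'
from dial import *
U=[unwrap(t) for t in ["w5","w6","w7","w8","w9"]]
cv2.imwrite("pics/unw.png",cv2.resize(np.hstack(U),(790,480)))
E
```

```text
(no output)
```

View pics/unw.png

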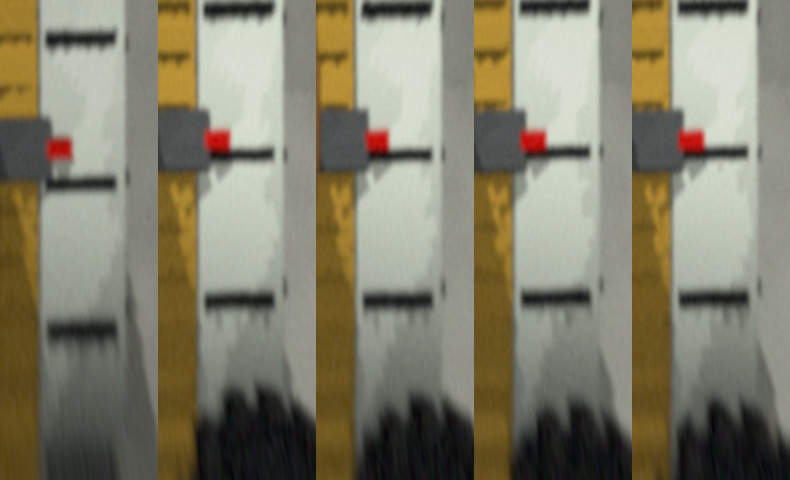

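```bash
cat >> dial.py <<'E'
def prof(t):
    u=unwrap(t).astype(float);n=u.shape[1]
    j0,j1=int((.063-.035)/.00025),int((.069-.035)/.00025)
    g=u[:,j0:j1].mean((1,2));out=[]
    d=cv2.GaussianBlur(g[:,None],(1,1),0)[:,0]
    bg=cv2.GaussianBlur(g[:,None],(1,61),0)[:,0]
    e=np.clip(bg-g-15,0,None)
    from scipy.ndimage import label
    l,k=label(e>0)
    for i in range(1,k+1):
        w=np.where(l==i)[0]
        if e[w].sum()>100: out.append((-30+.25*(w*e[w]).sum()/e[w].sum()).round(2))
    # red tip
    red=(u[...,2]-u[...,1]>90)&(u[...,2]>120);r=np.nonzero(red[:, :100])
    return out,(-30+.25*r[0].mean()).round(2),(r[1].mean()*.25+35).round(2)
E
python3 - <<'E'
from dial import *
for t in ["w4","w5","w6","w7","w8","w9"]: print(t,prof(t))
E
```

```text
w4 ([np.float64(-22.08), np.float64(8.06), np.float64(38.43)], np.float64(0.58), np.float64(52.91))
w5 ([np.float64(-21.97), np.float64(8.12), np.float64(38.68)], np.float64(0.98), np.float64(53.62))
w6 ([np.float64(-28.08), np.float64(2.18), np.float64(32.49)], np.float64(-0.83), np.float64(53.68))
w7 ([np.float64(-28.05), np.float64(2.15), np.float64(32.56)], np.float64(-0.76), np.float64(54.24))
w8 ([np.float64(-28.8), np.float64(1.61), np.float64(31.82)], np.float64(-0.69), np.float64(53.56))
w9 ([np.float64(-28.69), np.float64(1.72), np.float64(32.06)], np.float64(-0.74), np.float64(53.58))
```

Call:
{"method": "apply_moves", "body": {"steps": [{"x": 1.2,"y": -0.8,"z": 0,"spin": 0},{"x": 1.2,"y": -0.8,"z": 0,"spin": 0},{"x": 0,"y": 0,"z": 0,"spin": 0}]}}

```text
time_s: 15.4
position: [0.6233, -0.0919, 0.2737]
tcp_rot: [[0.999, 0.036, -0.001], [0.002, -0.034, 0.999], [0.036, -0.999, -0.034]]
force: [-1.2, 3.5, 1.5]
opening: 0.128
```

```bash

python3 - <<'E'
from dial import *
im,p,s=shot("wrist","w10")
plan(4,1)
im,p,s=shot("wrist","w11")
for t in ["w10","w11"]: print(t,prof(t))
E
```

```text
t 15.45 ang -119.7 r 26.1 z 0.2737 tang ccw F -1.93 rad F -3.21 Fz 2.46 mom [0.72 0.34 0.03] rotx [0.999 0.003 0.036] roty [ 0.036 -0.034 -0.999]
[ 1.7 -0.8] 
w10 ([np.float64(-28.48), np.float64(1.9), np.float64(32.22)], np.float64(-0.71), np.float64(53.9))
w11 ([np.float64(-28.48), np.float64(1.9), np.float64(32.23)], np.float64(-0.73), np.float64(53.46))
```

Call:
{"method": "apply_moves", "body": {"steps": [{"x": 0,"y": 0,"z": 0,"spin": 0},{"x": 0,"y": 0,"z": 0,"spin": 0},{"x": 0,"y": 0,"z": 0,"spin": 0},{"x": 0,"y": 0,"z": 0,"spin": 0}], "grip": 40}}

```text
time_s: 15.9
position: [0.6242, -0.0955, 0.2736]
tcp_rot: [[0.999, 0.039, -0.001], [0.003, -0.041, 0.999], [0.039, -0.998, -0.041]]
force: [-1.1, 0.1, 0.0]
opening: 0.396
```

```bash

python3 - <<'E'
from dial import *
im,p,s=shot("wrist","w12");plan(4,1)
print(prof("w12"),s['opening'])
E
```

```text
t 15.95 ang -114.4 r 28.89 z 0.2736 tang ccw F 0.16 rad F 0.17 Fz 0.76 mom [0.02 0.05 0.01] rotx [0.999 0.003 0.039] roty [ 0.039 -0.041 -0.998]
[2.9 1.9] 
([np.float64(-28.5), np.float64(1.85), np.float64(32.15)], np.float64(-0.72), np.float64(53.49)) 0.39631940836269014
```

View pics/w12.png

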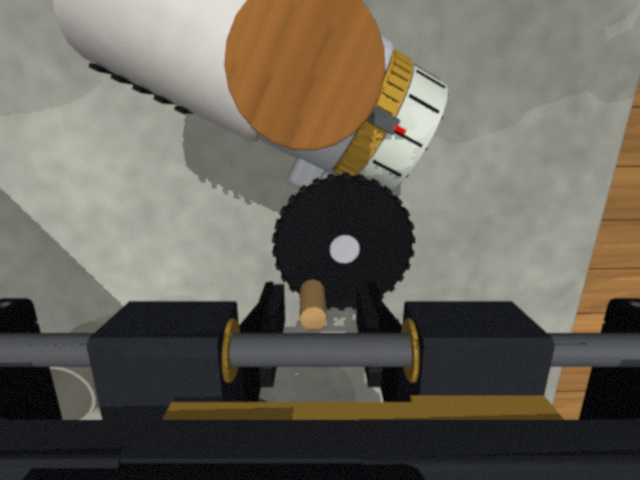

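Call:
{"method": "apply_moves", "body": {"steps": [{"x": 0,"y": 0,"z": 15,"spin": 0},{"x": 0,"y": 0,"z": 30,"spin": 0},{"x": 0,"y": -20,"z": 30,"spin": 0},{"x": 0,"y": -20,"z": 20,"spin": 0},{"x": 0,"y": 0,"z": 0,"spin": 0},{"x": 0,"y": 0,"z": 0,"spin": 0},{"x": 0,"y": 0,"z": 0,"spin": 0}]}}

```text
time_s: 16.65
position: [0.6228, -0.1363, 0.3684]
tcp_rot: [[0.999, 0.035, -0.001], [0.003, -0.042, 0.999], [0.035, -0.999, -0.042]]
force: [-0.4, 0.2, 0.7]
opening: 0.454
```

```bash

python3 - <<'E'
from dial import *
im,p,s=shot("wrist","w13");print(s['position'],s['force'],s['time_s'])
print(prof("w13"));print(cen("peg_top","wrist"))
q=np.load("pics/w12.npy",allow_pickle=True).item();d=atz(q,313,318,.289)[:2]-C;print(np.degrees(np.arctan2(d[1],d[0])),np.hypot(*d))
shot("scene","s13");shot("side","s14")
E
```

```text
[ 0.62284381 -0.13630405  0.36843077] [-0.35574697  0.15026635  0.72552787] 16.65
([np.float64(-28.69), np.float64(1.67), np.float64(32.12)], np.float64(-1.71), np.float64(52.4))
[(0.84, np.float64(312.5), np.float64(179.6), [303.1, 169.3, 21.7, 21.9], 352)]
-125.9213073292327 0.025896912840941443
```

View pics/w13.png

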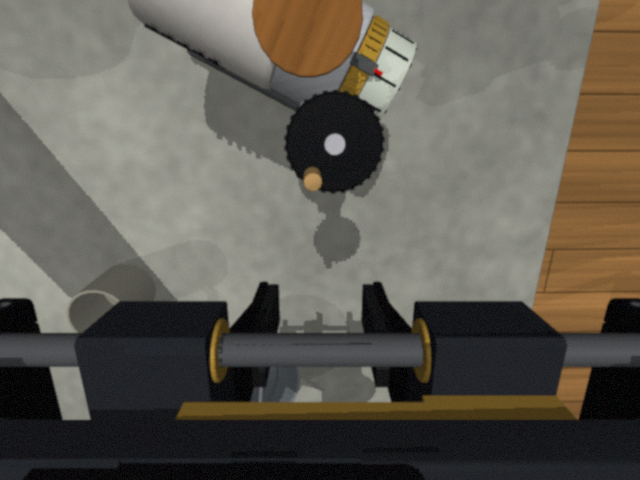

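View pics/s13.png

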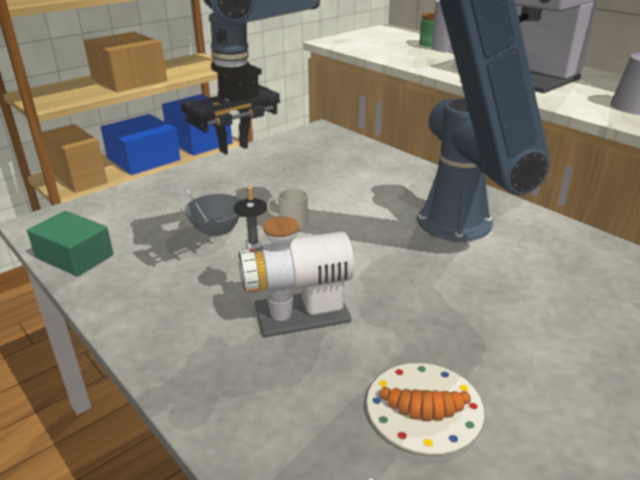

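```bash
python3 -c "
from rig import job,read_state
print(read_state()['force'],read_state()['time_s'].__round__(2));print(job.hand_in())"
```

```text
[-0.23527118 -0.80255858  0.16034608] 16.85
the job is handed in; nothing more can be done
None
```

The grinder has been reset and handed in at about 17 s. I wound the knob clockwise until the burrs touched, opened it three turns (one dial division), then let go and moved the gripper clear.

- **Touch:** The burrs met after about 0.58 turn. The peg force rose from about 2 N in free turning to about 7 N, along the stated spring stiffness, while the dial stood still. The highest torque I read was about 0.19 N m, well below the 0.45 N m limit. The forces put the touching peg angle at about −124°, give or take 4°.
- **Opening:** I counted three turns back from that angle. With the gripper still holding, the peg was at −120°. After release, one picture put it at about −126°, so it agrees with three turns to within a few degrees of knob.
- **Dial:** The marks unwrapped from the wrist pictures show an opening of about 29.5 to 29.75° against the 30° wanted. This is slightly short of the 30.1° the peg angle gave before release; the gap is close to the measuring error.
- **Surroundings:** In the last scene picture the plate and bowl stand where they were at the start. The mug was hidden behind the arm in the first scene picture, so I could not compare it there. The dosing cup did not show in my pictures and I did not check it, but the arm never went near it.

The tool tilted about 3° while turning, because tilt cannot be commanded. This did no harm to the grip or the release.

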